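# Shut the draught shield and tare the balance touch-free

### The arm

A 7-joint arm with a two-finger parallel gripper is mounted at the origin on the work surface. World frame = base frame: x ahead of the robot, y to its left, z up, the work surface at z = 0. Lengths are in m, angles in rad, forces in N, time in s.
With the tool pointing down it reaches from about 0.425 to 1.025 m from the base axis. Payload 9.4 kg.
Tool frame: the origin (TCP) lies between the finger pads, 19 mm behind the fingertips; this is the grasp point; z points along the fingers, y is the line along which they close (so a half turn about z gives the same grasp; the last joint's range is limited). The gripper opens to 93 mm and grips with 3 to 60 N. Pads are 15 mm wide; open, the fingers measure 128 mm over their backs; the gripper's body (75 mm by 188 mm) begins 65 mm behind the grasp point.
Start: joints at [-1.31, 0.599, -0.003, 1.599, 0.002, 0.943, -0.08], TCP at [0.24, 0.684, 0.237] pointing down, gripper open.
Joint ranges: [-2.57, 2.57], [-0.35, 1.97], [-1.29, 1.29], [0.11, 2.56], [-1.05, 4.19], [0.11, 1.86], [-2.63, 2.63]. Speed limits (rad/s): [2.22, 2.22, 3.01, 3.01, 3.14, 3.14, 3.14].

### API

Orientations are given as a rotation vector (axis times angle).
In Python, from rig import bot gives the robot as it stands.
- The arm moves only by the tool play_rows, never from a script. Its argument "series" is a list of rows, each an object with "hand": the closure, from -1 (fully open) to 1 (shut); "travel": the shift along the tool's x, y, z each as a share of 0.3 m, from -1 to 1, a list of three; "rotation": the turn, a rotation vector about the tool's x, y, z each as a share of 180 degrees, from -1 to 1, a list of three. A call has 1 to 12 rows; each row shifts and turns the commanded pose from where the row before left it, along the tool's axes as they then stand; what a row does not reach is not made up. A row lasts 1/10 s, in which the tool goes at most 50 mm and 8.59 degrees, less where a joint would pass 70% of its speed; a pose out of reach is approached as far as the arm can. A call with a number of a shift or a turn outside -1 to 1 is refused whole. A call with a gripper value outside its range is refused whole. The fingers move at their own pace and stop on an object; "newtons" is the grip in N (left out, the last holds). Time passes only in rows, so rows that do not move let the fingers close. It gives the time, the measured TCP pose, the force, the opening and the grip force at its end, in the units of the state.
- bot.get_state(): the state, without advancing time (a new reading comes with each control period).
- bot.snapshot(name): name is "scene" or "top"; returns a dict with "pixels" (400x640x3 uint8, blue, green, red), "mtx" (3x3 intrinsics, pixels), "extrinsics" (4x4, takes a point from camera to world coordinates). Camera axes: x right, y down, z forward; pixel columns grow to the right and rows downward; lengths in m; the calibration is good to about 2 mm. A picture is of the moment at which its call begins. There is no depth.
- bot.job_done(): hands the job in; it is judged then, once.
The state is a dict: "time_s": time; "joint_pos": joint angles; "qd": joint speeds; "joint_torque": joint torques, N m; "ee_pos": TCP position; "orientation": TCP orientation; "wrist_force": force on the tool from outside, world axes, zero at the start; "wrist_torque": the same for the moment, N m; "width": opening from 0.0 (shut) to 1.0 (fully open); "grip_force": force on a finger pad.
Only numpy, scipy, OpenCV 4.12 (cv2) and the standard library are available. Lean on these libraries where they do the work, as an engineer would, in place of code of your own. Each camera call takes 0.05 s, during which the arm holds its last target. There are 200 camera calls.

### The job

The empty beaker on the balance pan is to be tared. With the fingertips behind its catch, gently push the balance's top glass door forward until it is fully shut; then tare the balance touch-free: point at the right-hand sensor window of its control panel (right as the operator facing the display sees it), holding the fingertips just above the window, a few centimetres at most, for two seconds, and then take the hand well away from it. Do not touch the control panel or reach down over the left-hand window, which would print, grasp nothing, and leave the beaker, the side doors and everything else as they are.

Things in the scene. Friction and masses are not known exactly. Their poses are not given: they have to be found in the camera images.
- balance: Grey lab balance, fixed, 352 mm deep (x), 216 wide (y), 290 high. Origin amid its underside, on the bench; its -x is its front, towards the robot, +y the operator's left. Sloping panel (x -180 to -73 mm; 45 high at the front, 64 at the rear), then the glass shield (x -64 to 115, 290 high; its front pane is 70 mm behind the sensors) and rear column (x 115 to 172, 281 high).
- panel: The control panel at the balance's front, with a dark display in the middle and a round sensor window near each end. It has the same origin and axes as the balance. Not to be touched.
- sensor_right (a point): Centre of the face of the right-hand infrared sensor window (tare): a dark disc 19 mm across in a steel ring 24 mm across, flush in the sloping panel, 56 mm above the bench, at x = -134, y = -84 mm in the balance's frame. Same axes as the balance.
- sensor_left (a point): Centre of the face of the left-hand infrared sensor window (print), the same in looks, at x = -134, y = +84 mm in the balance's frame. Keep the hand from it.
- top_door (a joint): Glass top door, sliding in rails on top of the shield along the balance's x: 0 = fully shut (forward, against a slightly soft stop), larger = slid open to the rear, in metres, at most 0.100. It starts 35 to 95 mm open. It slides with about 1.5 N of friction and stays where it is left.
- catch (a point): Middle of the upright rear face of the black finger catch on the top door, near its front edge; rides with the door. 298 mm above the bench, 8 mm above the glass. Catch 110 mm wide (y), 15 mm high; its front slopes, so it cannot be pinched. The rear face looks to the balance's +x, with over 140 mm of flat glass behind: push it towards the balance's -x. Same axes as the balance.
- side_door_left (a joint): Left glass side door of the shield, with a black grip: 0 = shut (it starts so), larger = slid to the rear, in metres.
- side_door_right (a joint): Right glass side door, the same.
- weighing_beaker: Small glass beaker, 42 mm across, 55 mm high, standing on the round steel pan inside the shield. Its origin is the centre of its underside. It stays there.
- pan (a point): Centre of the top of the balance pan (82 mm across), 75 mm above the bench.
- weight: Bystander, leave where it stands. Its origin is the centre of its underside. Steel knob weight, 200 g, 32 mm across, 53 mm high, left of the control panel.
- weighing_bottle: Bystander, leave where it stands. Its origin is the centre of its underside. Small stoppered glass weighing bottle, 32 mm across, 54 mm high, right of the control panel, not far from the right-hand sensor.
- spatula: Bystander, leave where it lies: thin steel laboratory spatula, 178 mm long (along its own x), 6 mm high, on the bench before the balance. Origin at mid length on the bench.
- flask: Bystander, leave where it stands. Its origin is the centre of its underside. Conical glass flask with a rubber bung, 70 mm across, 115 mm high, to the right of the shield.
- reagent_jar: Bystander, leave where it stands. Its origin is the centre of its underside. Amber glass jar with a white cap, 60 mm across, 85 mm high, to the left of the shield.
- wash_bottle: Bystander, leave where it stands. Its origin is the centre of its underside. White plastic wash bottle with a bent spout, 64 mm across, 198 mm high, far out to one side.
- big_beaker: Bystander, leave where it stands. Its origin is the centre of its underside. Glass beaker, 70 mm across, 95 mm high, far out to one side.

How it is judged:
By the outcome, as a careful person would: the job done as asked, in the order asked, and still so for the second after the job is handed in, with the robot touching nothing.
It also fails if it takes over 50 s, if anything falls off the work surface, if the arm or the gripper's body presses on something with over 40 N, if the wrist force passes 120 N, or if a joint passes its speed limit or range.

## Working session

There is one attempt and no reset: what is moved stays moved. The work goes in short steps, Python scripts to look and compute and a tool call to move; the robot and the scene stay as the last step left them, time stands still between calls to the robot, and variables do not carry over. Pictures are saved under pics/ and viewed, at most 10 in all, crops included, and the job is handed in when it is done.

Besides the shell and the picture viewer there is one more tool, called after ">>>" as a command line: name --argument value ..., lists and objects as JSON in quotes. play_rows: Moves the arm, as the interface text tells. Shift numbers are shares of 0.3 m and turn numbers shares of 180 degrees, none past 1 either way. Its arguments: {"type":"object","properties":{"series":{"type":"array","items":{"type":"object","properties":{"hand":{"type":"number"},"travel":{"type":"array","items":{"type":"number"}},"rotation":{"type":"array","items":{"type":"number"}}}}},"newtons":{"type":"number"}},"required":["series"]}

```bash
mkdir -p pics
python3 - <<'E'
from rig import bot
import cv2,numpy as np
for n in("scene","top"):
    s=bot.snapshot(n); cv2.imwrite(f"pics/{n}0.png",s["pixels"]); np.savez(f"{n}0.npz",**s)
    print(n,s["mtx"].round(1).tolist(),s["extrinsics"].round(3).tolist())
st=bot.get_state(); print(st["time_s"],st["ee_pos"],st["orientation"],st["width"])
E
```

```text
scene [[418.6, 0.0, 320.3], [0.0, 418.6, 198.3], [0.0, 0.0, 1.0]] [[-0.709, 0.548, -0.445, 1.193], [0.706, 0.541, -0.458, 0.612], [-0.01, -0.638, -0.77, 1.239], [0.0, 0.0, 0.0, 1.0]]
top [[516.2, 0.0, 323.6], [0.0, 516.2, 197.2], [0.0, 0.0, 1.0]] [[-0.018, -0.981, 0.192, 0.274], [-1.0, 0.016, -0.011, -0.0], [0.008, -0.192, -0.981, 1.818], [0.0, 0.0, 0.0, 1.0]]
0.1 [0.24012795 0.68363505 0.23662904] [-5.27954221e-01 -3.09676467e+00  2.23141478e-03] 0.9981155373423405
```

View pics/scene0.png

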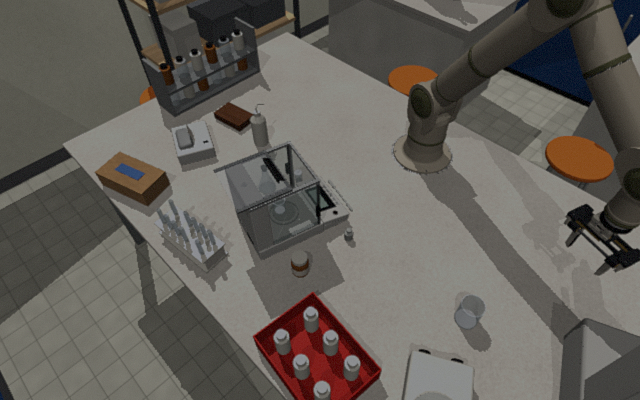

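View pics/top0.png

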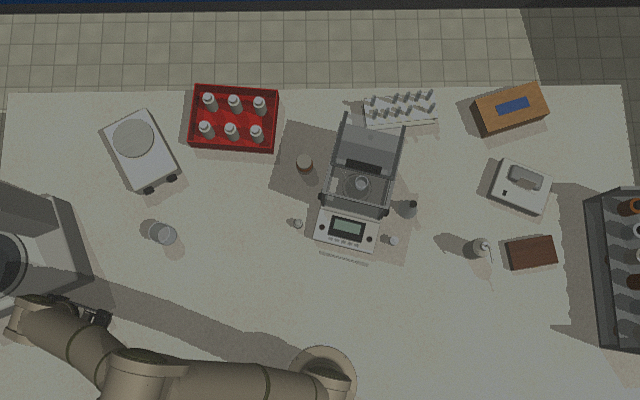

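The scene view shows the balance around (285,200) with a black catch near (273,168). In the top view the panel is at (347,230), with the sensors near (321,227) and (373,236), and the catch near (362,166). I'll enlarge both.

Run:
```python
import cv2
a=cv2.imread("pics/top0.png")[100:270,270:430]; cv2.imwrite("pics/topc.png",cv2.resize(cv2.convertScaleAbs(a,alpha=1.5),None,fx=3.5,fy=3.5,interpolation=2))
a=cv2.imread("pics/scene0.png")[130:260,205:365]; cv2.imwrite("pics/scenec.png",cv2.resize(cv2.convertScaleAbs(a,alpha=1.8),None,fx=4.5,fy=4.5,interpolation=2))
```

```text
(no output)
```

View pics/topc.png

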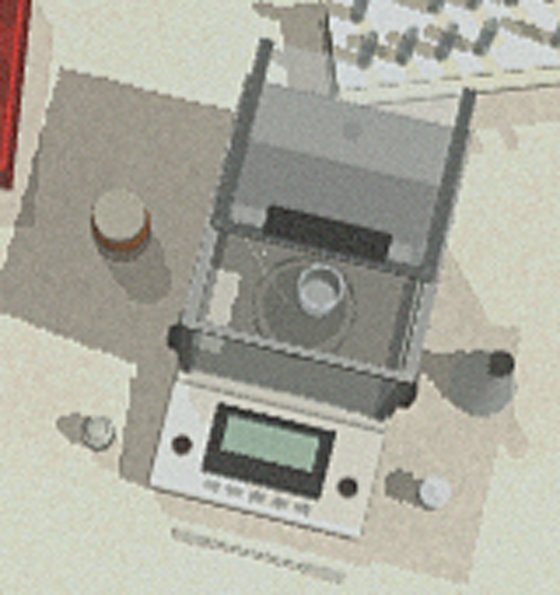

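View pics/scenec.png

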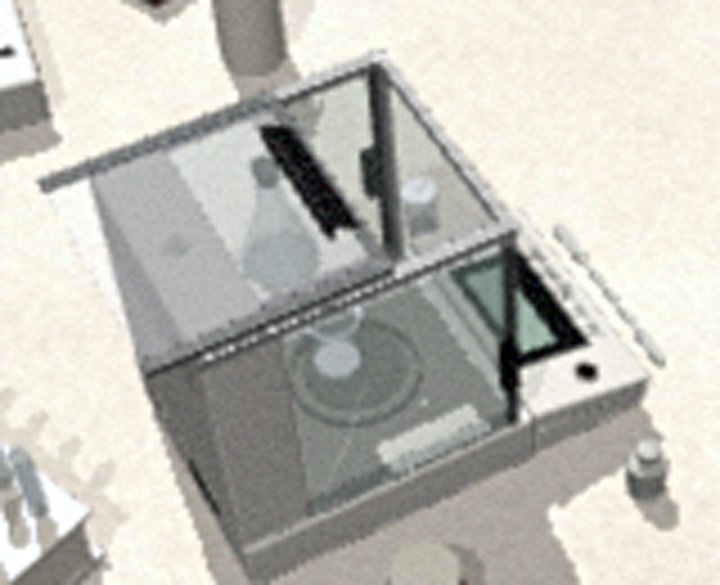

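The top crop shows sensor discs at full-image (321.7,226.9) left and (369.1,239.1) right, and the black catch spanning (346..382, 159..174). In the scene crop the catch runs from (264,158) to (282,182), with the left sensor at (335,212). Next I'll measure them.

```bash
cat > h.py <<'E'
import numpy as np,cv2
def ray(n,uv):
    s=np.load(n+"0.npz"); d=s["extrinsics"][:3,:3]@np.linalg.solve(s["mtx"],[*uv,1]); return s["extrinsics"][:3,3],d
def plane(n,uv,z):
    o,d=ray(n,uv); return o+d*(z-o[2])/d[2]
def proj(n,p):
    s=np.load(n+"0.npz"); E=np.linalg.inv(s["extrinsics"]); q=s["mtx"]@(E[:3,:3]@p+E[:3,3]); return q[:2]/q[2]
E
python3 - <<'E'
from h import *
g=cv2.imread("pics/top0.png").max(2).astype(float)
def disc(u,v,g,r=5):
    p=g[v-r:v+r+1,u-r:u+r+1]; w=np.clip(np.median(p)*.7-p,0,None); y,x=np.mgrid[-r:r+1,-r:r+1]; return u+(w*x).sum()/w.sum(),v+(w*y).sum()/w.sum()
L=plane("top",disc(322,227,g),.056);R=plane("top",disc(369,239,g),.056)
gs=cv2.imread("pics/scene0.png").max(2).astype(float)
print("L",L,"R",R,"dist(.168)",np.linalg.norm(L-R),"L scene",plane("scene",disc(335,212,gs,4),.056))
ey=(L-R)/np.linalg.norm(L-R); ex=np.array([ey[1],-ey[0],0]); O=(L+R)/2+.134*ex; O[2]=0
print("yaw deg",np.degrees(np.arctan2(ex[1],ex[0])),"O",O)
np.savez("bal.npz",O=O,ex=ex,ey=ey)
for n,lo,hi in(("top",(340,152),(388,180)),("scene",(258,150),(290,190))):
    im=cv2.imread(f"pics/{n}0.png").max(2); m=np.zeros_like(im); m[lo[1]:hi[1],lo[0]:hi[0]]=(im[lo[1]:hi[1],lo[0]:hi[0]]<40)*255
    k,l,st,c=cv2.connectedComponentsWithStats(m); i=1+st[1:,4].argmax(); print(n,st[i],c[i])
    ct=cv2.findContours((l==i).astype(np.uint8),0,2)[0][0]; print(cv2.boxPoints(cv2.minAreaRect(ct)).round(1).tolist())
    # compare: fit opening
    def rect(o): return np.array([proj(n,O+ex*(-.064+o+dx)+ey*y+np.array([0,0,z])) for dx,y,z in((0,-.055,.3055),(0,.055,.3055))])
    for v in cv2.boxPoints(cv2.minAreaRect(ct)):
        p=plane(n,v,.3055)-O; print("  bal xy at top z",(p@ex).round(4),(p@ey).round(4))
# weighing bottle etc in balance frame (top)
for nm,c,z in(("bottle",(434,490),.054),("flask",(502,362),.115),("weight",(97,432),.053)):
    p=plane("top",(270+c[0]/3.5,100+c[1]/3.5),z)-O; print(nm,(p@ex).round(3),(p@ey).round(3))
E
```

```text
L [ 0.51611294 -0.01157072  0.056     ] R [ 0.47150088 -0.17346989  0.056     ] dist(.168) 0.16793324758478811 L scene [ 0.51787775 -0.0090256   0.056     ]
yaw deg -15.40579001980691 O [ 0.62299209 -0.12811788  0.        ]
top [347 159   2   5   6] [347.16666667 160.66666667]
[[346.1000061035156, 162.8000030517578], [347.1000061035156, 158.8000030517578], [348.0, 159.0], [347.0, 163.0]]
  bal xy at top z 0.0396 0.053
  bal xy at top z 0.0525 0.0531
  bal xy at top z 0.0525 0.0502
  bal xy at top z 0.0396 0.0501
scene [263 158  22  25 188] [272.83510638 169.21808511]
[[261.79998779296875, 158.8000030517578], [267.6000061035156, 154.89999389648438], [284.20001220703125, 179.8000030517578], [278.5, 183.6999969482422]]
  bal xy at top z 0.0601 -0.0462
  bal xy at top z 0.0371 -0.0527
  bal xy at top z 0.0387 0.0694
  bal xy at top z 0.0606 0.0747
bottle -0.117 -0.168
flask 0.011 -0.197
weight -0.143 0.166
```

Run:
```python
from h import *
b=np.load("bal.npz");O,ex,ey=b["O"],b["ex"],b["ey"]
def bx(n,uv,z): p=plane(n,uv,z)-O; return (p@ex).round(4),(p@ey).round(4)
for n,lo,hi,T in(("top",(340,152),(388,180),60),("scene",(258,150),(290,190),45)):
    im=cv2.imread(f"pics/{n}0.png").max(2); m=np.zeros_like(im); m[lo[1]:hi[1],lo[0]:hi[0]]=(im[lo[1]:hi[1],lo[0]:hi[0]]<T)*255
    k,l,st,c=cv2.connectedComponentsWithStats(m); i=1+st[1:,4].argmax(); print(n,st[i])
    for v in cv2.boxPoints(cv2.minAreaRect(cv2.findContours((l==i).astype(np.uint8),0,2)[0][0])): print(v.round(1),"z.3055",bx(n,v,.3055),"z.290",bx(n,v,.290))
# edge profile along balance x at z .3055 in top view
im=cv2.imread("pics/top0.png").max(2).astype(np.float32)
xs=np.arange(.0,.09,.004); pr=[]
for x in xs:
    q=np.array([proj("top",O+ex*x+ey*y+np.array([0,0,.3055])) for y in np.linspace(-.045,.045,30)],np.float32)
    pr.append(cv2.remap(im,q[:,:1].copy(),q[:,1:].copy(),1).mean())
print([(round(x,3),int(p)) for x,p in zip(xs,pr)])
```

```text
top [345 159  37  16 323]
[344.1 167.8] z.3055 (np.float64(0.0229), np.float64(0.0551)) z.290 (np.float64(0.027), np.float64(0.0554))
[346.5 157.9] z.3055 (np.float64(0.0548), np.float64(0.0553)) z.290 (np.float64(0.0591), np.float64(0.0556))
[381.6 166.6] z.3055 (np.float64(0.0547), np.float64(-0.0539)) z.290 (np.float64(0.0591), np.float64(-0.0548))
[379.1 176.5] z.3055 (np.float64(0.023), np.float64(-0.0537)) z.290 (np.float64(0.027), np.float64(-0.0545))
scene [263 158  22  25 197]
[261.2 159.2] z.3055 (np.float64(0.0627), np.float64(-0.0452)) z.290 (np.float64(0.0578), np.float64(-0.0603))
[267.2 155. ] z.3055 (np.float64(0.0384), np.float64(-0.0529)) z.290 (np.float64(0.0332), np.float64(-0.0682))
[284.5 179.6] z.3055 (np.float64(0.0375), np.float64(0.0691)) z.290 (np.float64(0.0323), np.float64(0.0559))
[278.6 183.8] z.3055 (np.float64(0.0605), np.float64(0.0754)) z.290 (np.float64(0.0556), np.float64(0.0623))
[(np.float64(0.0), 84), (np.float64(0.004), 81), (np.float64(0.008), 82), (np.float64(0.012), 88), (np.float64(0.016), 84), (np.float64(0.02), 79), (np.float64(0.024), 68), (np.float64(0.028), 54), (np.float64(0.032), 43), (np.float64(0.036), 43), (np.float64(0.04), 42), (np.float64(0.044), 44), (np.float64(0.048), 43), (np.float64(0.052), 41), (np.float64(0.056), 72), (np.float64(0.06), 90), (np.float64(0.064), 89), (np.float64(0.068), 89), (np.float64(0.072), 88), (np.float64(0.076), 88), (np.float64(0.08), 89), (np.float64(0.084), 89), (np.float64(0.088), 88)]
```

>>> play_rows --series '[{"hand": 1,"travel": [0,0,-0.142],"rotation": [0,0,-0.0219]},{"hand": 1,"travel": [0,0,-0.142],"rotation": [0,0,0]},{"hand": 1,"travel": [0,0,-0.142],"rotation": [0,0,0]},{"hand": 1,"travel": [0,0,-0.142],"rotation": [0,0,0]},{"hand": 1,"travel": [0,0,-0.142],"rotation": [0,0,0]},{"hand": 1,"travel": [-0.094,-0.095,0],"rotation": [0,0,0]},{"hand": 1,"travel": [-0.094,-0.095,0],"rotation": [0,0,0]},{"hand": 1,"travel": [-0.094,-0.095,0],"rotation": [0,0,0]},{"hand": 1,"travel": [-0.094,-0.095,0],"rotation": [0,0,0]},{"hand": 1,"travel": [-0.094,-0.095,0],"rotation": [0,0,0]},{"hand": 1,"travel": [-0.094,-0.095,0],"rotation": [0,0,0]}]' --newtons 10

```text
time_s: 1.2
ee_pos: [0.3585, 0.4725, 0.4501]
orientation: [-0.421, -3.113, 0.001]
wrist_force: [1.1, -0.5, -0.3]
width: 0.104
grip_force: 0.0
```

>>> play_rows --series '[{"hand": 1,"travel": [-0.094,-0.095,0]},{"hand": 1,"travel": [-0.094,-0.095,0]},{"hand": 1,"travel": [-0.094,-0.095,0]},{"hand": 1,"travel": [-0.094,-0.095,0]},{"hand": 1,"travel": [-0.094,-0.095,0]},{"hand": 1,"travel": [-0.094,-0.095,0]},{"hand": 1,"travel": [-0.094,-0.095,0]},{"hand": 1,"travel": [-0.094,-0.095,0]},{"hand": 1,"travel": [-0.094,-0.095,0]},{"hand": 1,"travel": [-0.094,-0.095,0]},{"hand": 1,"travel": [-0.094,-0.095,0]},{"hand": 1,"travel": [-0.094,-0.095,0]}]'

```text
$.series[0]: bad value
```

>>> play_rows --series '[{"hand": 1,"travel": [-0.094,-0.095,0]},{"hand": 1,"travel": [-0.094,-0.095,0]},{"hand": 1,"travel": [-0.094,-0.095,0]},{"hand": 1,"travel": [-0.094,-0.095,0]},{"hand": 1,"travel": [-0.094,-0.095,0]},{"hand": 1,"travel": [0,0,0]}]'

```text
$.series[0]: bad value
```

```bash
cat > st.py <<'E'
from rig import bot
from scipy.spatial.transform import Rotation as Ro
import numpy as np
b=np.load("bal.npz");O,ex,ey=b["O"],b["ex"],b["ey"]
s=bot.get_state();p=np.array(s["ee_pos"])-O;R=Ro.from_rotvec(s["orientation"])
T=Ro.from_matrix(np.c_[-ex,ey,[0,0,-1]])
print("t",s["time_s"],"bal",[round(float(v),4) for v in(p@ex,p@ey,p[2])],"rot err share",((R.inv()*T).as_rotvec()/np.pi).round(4),"F bal",round(float(np.dot(s["wrist_force"],ex)),2),np.round(s["wrist_force"],1),"w",round(s["width"],3),np.round(s["joint_pos"],2))
E
python3 st.py
```

```text
t 1.2 bal [-0.4146, 0.5088, 0.4501] rot err share [-0.0002 -0.     -0.    ] F bal 1.25 [ 1.1 -0.5 -0.3] w 0.104 [-1.04  0.27  0.03  1.62 -0.01  1.26  0.29]
```

>>> play_rows --series '[{"hand": 1,"travel": [-0.094,-0.095,0],"rotation": [0,0,0]},{"hand": 1,"travel": [-0.094,-0.095,0],"rotation": [0,0,0]},{"hand": 1,"travel": [-0.094,-0.095,0],"rotation": [0,0,0]},{"hand": 1,"travel": [-0.094,-0.095,0],"rotation": [0,0,0]},{"hand": 1,"travel": [-0.094,-0.095,0],"rotation": [0,0,0]},{"hand": 1,"travel": [-0.094,-0.095,0],"rotation": [0,0,0]},{"hand": 1,"travel": [-0.094,-0.095,0],"rotation": [0,0,0]},{"hand": 1,"travel": [-0.094,-0.095,0],"rotation": [0,0,0]},{"hand": 1,"travel": [-0.094,-0.095,0],"rotation": [0,0,0]},{"hand": 1,"travel": [-0.094,-0.095,0],"rotation": [0,0,0]},{"hand": 1,"travel": [-0.094,-0.095,0],"rotation": [0,0,0]},{"hand": 1,"travel": [-0.094,-0.095,0],"rotation": [0,0,0]}]'

```text
time_s: 2.4
ee_pos: [0.5937, 0.0531, 0.4503]
orientation: [-0.421, -3.113, 0.0]
wrist_force: [0.8, 1.0, -0.1]
width: 0.003
grip_force: 0.0
```

>>> play_rows --series '[{"hand": 1,"travel": [-0.094,-0.095,0],"rotation": [0,0,0]},{"hand": 1,"travel": [-0.094,-0.095,0],"rotation": [0,0,0]},{"hand": 1,"travel": [-0.094,-0.095,0],"rotation": [0,0,0]},{"hand": 1,"travel": [-0.094,-0.095,0],"rotation": [0,0,0]},{"hand": 1,"travel": [-0.094,-0.095,0],"rotation": [0,0,0]},{"hand": 1,"travel": [0,0,0],"rotation": [0,0,0]},{"hand": 1,"travel": [0,0,0],"rotation": [0,0,0]}]'

```text
time_s: 3.1
ee_pos: [0.6913, -0.1211, 0.4494]
orientation: [-0.424, -3.111, 0.0]
wrist_force: [-0.3, 1.1, 0.1]
width: 0.007
grip_force: 0.0
```

```bash
python3 st.py
```

```text
t 3.1 bal [0.064, 0.0249, 0.4494] rot err share [-0.0001 -0.0005 -0.0006] F bal -0.55 [-0.3  1.1  0.1] w 0.007 [-0.11  0.44  0.33  1.39 -0.14  1.34  1.53]
```

>>> play_rows --series '[{"hand": 1,"travel": [-0.093,-0.083,0],"rotation": [0,0,0]},{"hand": 1,"travel": [0,0,0.091],"rotation": [0,0,0]},{"hand": 1,"travel": [0,0,0.091],"rotation": [0,0,0]},{"hand": 1,"travel": [0,0,0.091],"rotation": [0,0,0]},{"hand": 1,"travel": [0,0,0.091],"rotation": [0,0,0]},{"hand": 1,"travel": [0,0,0],"rotation": [0,0,0]},{"hand": 1,"travel": [0,0,0],"rotation": [0,0,0]}]'

```text
time_s: 3.8
ee_pos: [0.7117, -0.1504, 0.3419]
orientation: [-0.419, -3.113, -0.001]
wrist_force: [1.1, 0.1, 0.7]
width: 0.008
grip_force: 0.0
```

```bash
python3 st.py
python3 - <<'E'
from rig import bot
import cv2
a=bot.snapshot("scene")["pixels"][110:240,205:365]; cv2.imwrite("pics/s1.png",cv2.resize(cv2.convertScaleAbs(a,alpha=1.8),None,fx=4.5,fy=4.5,interpolation=2))
E
```

```text
t 3.8 bal [0.0914, 0.0021, 0.3419] rot err share [ 0.0001 -0.0001  0.0004] F bal 1.03 [1.1 0.1 0.7] w 0.008 [-0.06  0.53  0.32  1.49 -0.18  1.15  1.59]
```

View pics/s1.png

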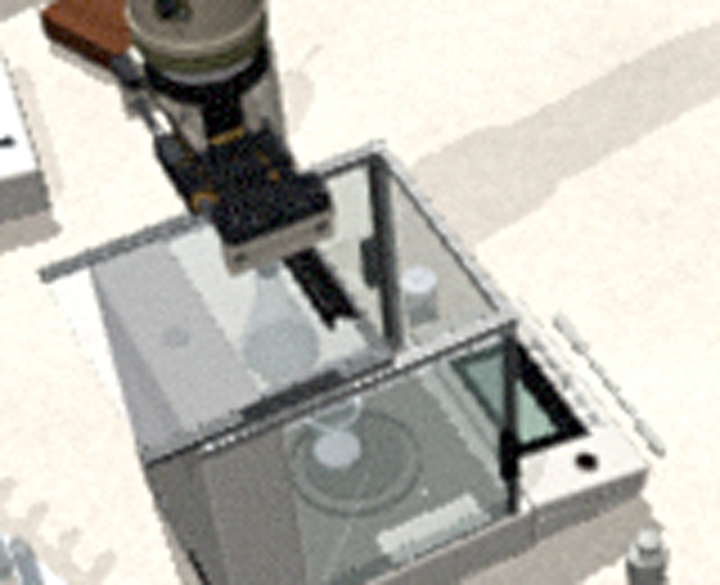

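The hand is above and behind the catch, whose right end is at crop (335,310), and it is clear of the rails. I'll lower the fingertips to about 5 mm above the glass.

>>> play_rows --series '[{"hand": 1,"travel": [0,-0.007,0.046],"rotation": [0,0,0]},{"hand": 1,"travel": [0,0,0.046],"rotation": [0,0,0]},{"hand": 1,"travel": [0,0,0],"rotation": [0,0,0]},{"hand": 1,"travel": [0,0,0],"rotation": [0,0,0]}]'

```text
time_s: 4.25
ee_pos: [0.7109, -0.1537, 0.3132]
orientation: [-0.421, -3.112, -0.0]
wrist_force: [-0.3, 0.1, 0.6]
width: 0.003
grip_force: 0.0
```

```bash
python3 st.py
```

```text
t 4.25 bal [0.0915, -0.0013, 0.3132] rot err share [-0.     -0.0003 -0.0001] F bal -0.29 [-0.3  0.1  0.6] w 0.003 [-0.05  0.55  0.31  1.52 -0.18  1.09  1.6 ]
```

>>> play_rows --series '[{"hand": 1,"travel": [0.027,0,0],"rotation": [0,0,0]},{"hand": 1,"travel": [0.027,0,0],"rotation": [0,0,0]},{"hand": 1,"travel": [0.01,0,0],"rotation": [0,0,0]},{"hand": 1,"travel": [0.01,0,0],"rotation": [0,0,0]},{"hand": 1,"travel": [0.01,0,0],"rotation": [0,0,0]},{"hand": 1,"travel": [0.01,0,0],"rotation": [0,0,0]},{"hand": 1,"travel": [0.01,0,0],"rotation": [0,0,0]},{"hand": 1,"travel": [0.01,0,0],"rotation": [0,0,0]},{"hand": 1,"travel": [0.01,0,0],"rotation": [0,0,0]}]'

```text
time_s: 5.15
ee_pos: [0.6752, -0.1438, 0.3138]
orientation: [0.421, 3.113, -0.0]
wrist_force: [1.4, -0.2, 0.9]
width: 0.005
grip_force: 0.8
```

```bash
python3 st.py
```

```text
t 5.15 bal [0.0545, -0.0013, 0.3138] rot err share [-0.      0.0002 -0.    ] F bal 1.37 [ 1.4 -0.2  0.9] w 0.005 [-0.07  0.5   0.31  1.62 -0.17  1.05  1.59]
```

>>> play_rows --series '[{"hand": 1,"travel": [0.013,0,0],"rotation": [0,0,0]},{"hand": 1,"travel": [0.013,0,0],"rotation": [0,0,0]},{"hand": 1,"travel": [0.013,0,0],"rotation": [0,0,0]},{"hand": 1,"travel": [0.013,0,0],"rotation": [0,0,0]},{"hand": 1,"travel": [0.013,0,0],"rotation": [0,0,0]},{"hand": 1,"travel": [0.013,0,0],"rotation": [0,0,0]},{"hand": 1,"travel": [0.013,0,0],"rotation": [0,0,0]},{"hand": 1,"travel": [0.013,0,0],"rotation": [0,0,0]}]'

```text
time_s: 5.95
ee_pos: [0.6448, -0.1355, 0.3137]
orientation: [0.421, 3.113, -0.0]
wrist_force: [0.5, -0.9, 0.1]
width: 0.006
grip_force: 0.8
```

```bash
python3 st.py
python3 - <<'E'
from rig import bot
import cv2
a=bot.snapshot("scene")["pixels"][110:240,205:365]; cv2.imwrite("pics/s2.png",cv2.resize(cv2.convertScaleAbs(a,alpha=1.8),None,fx=4.5,fy=4.5,interpolation=2))
E
```

```text
t 5.95 bal [0.023, -0.0014, 0.3137] rot err share [-0.      0.     -0.0001] F bal 0.73 [ 0.5 -0.9  0.1] w 0.006 [-0.09  0.46  0.31  1.69 -0.16  1.02  1.58]
```

View pics/s2.png

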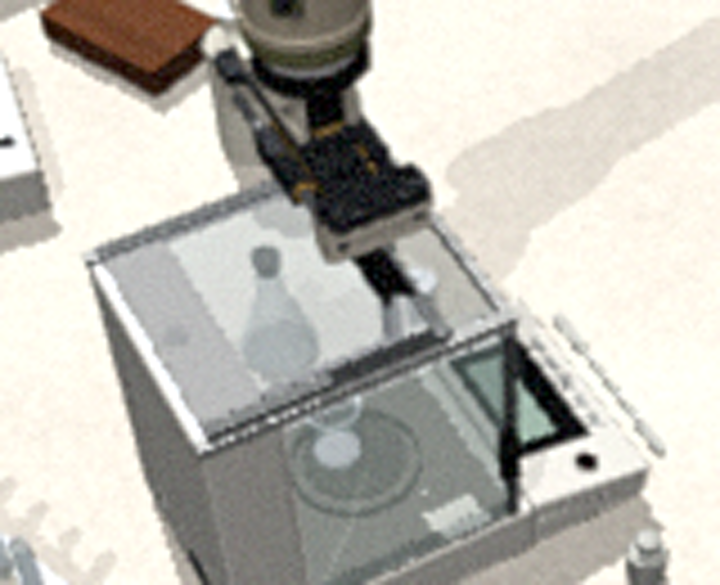

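The door has moved forward with the hand: its rear corner has gone from (150,455) to (205,445). Its front edge is at about (450,330), still short of the frame corner at (515,320). I'll keep pushing gently.

>>> play_rows --series '[{"hand": 1,"travel": [0.012,0,0],"rotation": [0,0,0]},{"hand": 1,"travel": [0.012,0,0],"rotation": [0,0,0]},{"hand": 1,"travel": [0.012,0,0],"rotation": [0,0,0]},{"hand": 1,"travel": [0.012,0,0],"rotation": [0,0,0]},{"hand": 1,"travel": [0.012,0,0],"rotation": [0,0,0]},{"hand": 1,"travel": [0.012,0,0],"rotation": [0,0,0]},{"hand": 1,"travel": [0.012,0,0],"rotation": [0,0,0]},{"hand": 1,"travel": [0.012,0,0],"rotation": [0,0,0]}]'

```text
time_s: 6.8
ee_pos: [0.617, -0.1279, 0.3136]
orientation: [-0.421, -3.113, 0.0]
wrist_force: [1.0, -1.8, -0.2]
width: 0.004
grip_force: 0.8
```

```bash
python3 st.py
```

```text
t 6.8 bal [-0.0058, -0.0014, 0.3136] rot err share [-0.0001 -0.     -0.    ] F bal 1.45 [ 1.  -1.8 -0.2] w 0.004 [-0.1   0.42  0.32  1.76 -0.15  0.99  1.57]
```

>>> play_rows --series '[{"hand": 1,"travel": [0.008,0,0],"rotation": [0,0,0]},{"hand": 1,"travel": [0.008,0,0],"rotation": [0,0,0]},{"hand": 1,"travel": [0.008,0,0],"rotation": [0,0,0]},{"hand": 1,"travel": [0.008,0,0],"rotation": [0,0,0]}]'

```text
time_s: 7.2
ee_pos: [0.6079, -0.1253, 0.3136]
orientation: [-0.421, -3.113, 0.0]
wrist_force: [0.9, -1.3, -1.5]
width: 0.004
grip_force: 0.8
```

>>> play_rows --series '[{"hand": 1,"travel": [0.008,0,0],"rotation": [0,0,0]},{"hand": 1,"travel": [0.008,0,0],"rotation": [0,0,0]},{"hand": 1,"travel": [0.008,0,0],"rotation": [0,0,0]}]'

```text
time_s: 7.5
ee_pos: [0.601, -0.1234, 0.3136]
orientation: [0.421, 3.113, -0.0]
wrist_force: [1.4, -1.0, -0.7]
width: 0.006
grip_force: 0.8
```

```bash
python3 st.py
```

```text
t 7.5 bal [-0.0225, -0.0013, 0.3136] rot err share [-0.  0. -0.] F bal 1.63 [ 1.4 -1.  -0.7] w 0.006 [-0.11  0.4   0.32  1.79 -0.15  0.97  1.57]
```

>>> play_rows --series '[{"hand": 1,"travel": [0.007,0,0],"rotation": [0,0,0]},{"hand": 1,"travel": [0.007,0,0],"rotation": [0,0,0]},{"hand": 1,"travel": [0.007,0,0],"rotation": [0,0,0]}]'

```text
time_s: 7.8
ee_pos: [0.5978, -0.1225, 0.3139]
orientation: [0.42, 3.107, -0.002]
wrist_force: [18.0, -5.8, -12.8]
width: 0.006
grip_force: 9.0
```

```bash
python3 st.py
python3 - <<'E'
from rig import bot
import cv2
a=bot.snapshot("scene")["pixels"][110:240,205:365]; cv2.imwrite("pics/s3.png",cv2.resize(cv2.convertScaleAbs(a,alpha=1.8),None,fx=4.5,fy=4.5,interpolation=2))
E
```

```text
t 7.8 bal [-0.0258, -0.0013, 0.3139] rot err share [-0.0001  0.0021 -0.    ] F bal 18.94 [ 18.   -5.8 -12.8] w 0.006 [-0.12  0.39  0.32  1.8  -0.14  0.96  1.56]
```

View pics/s3.png

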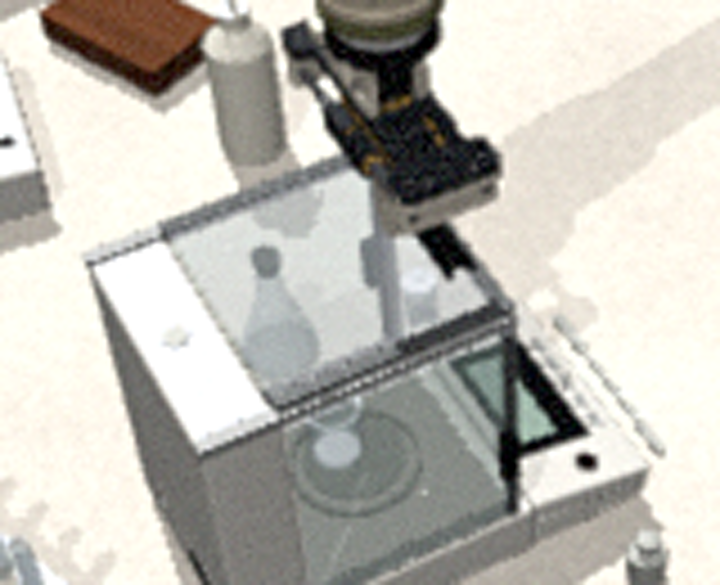

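The wrist force has risen to 19 N. The door's front edge now meets the front of the frame at (510,310), so it is against the stop. I'll ease off slowly, then lift.

>>> play_rows --series '[{"hand": 1,"travel": [-0.004,0,0],"rotation": [0,0,0]},{"hand": 1,"travel": [-0.004,0,0],"rotation": [0,0,0]},{"hand": 1,"travel": [-0.004,0,0],"rotation": [0,0,0]},{"hand": 1,"travel": [-0.01,0,0],"rotation": [0,0,0]},{"hand": 1,"travel": [-0.03,0,0],"rotation": [0,0,0]},{"hand": 1,"travel": [0,0,0],"rotation": [0,0,0]},{"hand": 1,"travel": [0,0,-0.07],"rotation": [0,0,0]},{"hand": 1,"travel": [0,0,-0.14],"rotation": [0,0,0]},{"hand": 1,"travel": [0,0,0],"rotation": [0,0,0]}]'

```text
time_s: 8.75
ee_pos: [0.612, -0.1268, 0.3815]
orientation: [0.421, 3.106, 0.0]
wrist_force: [0.2, -0.1, -0.3]
width: 0.005
grip_force: 0.0
```

```bash
python3 st.py
python3 - <<'E'
from rig import bot
import cv2
from h import *
b=np.load("bal.npz");O,ex,ey=b["O"],b["ex"],b["ey"]
im=bot.snapshot("scene")["pixels"].max(2); m=np.zeros_like(im); lo,hi=(285,140),(325,195)
# catch rear-face x at z .290 along lines of const y
for y in(-.04,-.02,0,.02,.04):
    xs=np.arange(-.08,.03,.003); q=[proj("scene",O+ex*x+ey*y+np.array([0,0,.292])) for x in xs]
    print(y,[int(im[int(round(v)),int(round(u))]) for u,v in q])
print(xs[[0,-1]])
E
```

```text
t 8.75 bal [-0.011, -0.0016, 0.3815] rot err share [ 0.0003  0.0022 -0.0002] F bal 0.25 [ 0.2 -0.1 -0.3] w 0.005 [-0.12  0.36  0.33  1.68 -0.13  1.12  1.55]
-0.04 [142, 140, 140, 145, 146, 139, 73, 73, 31, 11, 6, 16, 16, 23, 18, 13, 74, 73, 80, 85, 117, 127, 124, 124, 125, 121, 126, 125, 125, 123, 125, 124, 126, 118, 105, 105, 105]
-0.02 [126, 129, 129, 129, 134, 128, 112, 30, 30, 13, 17, 24, 29, 16, 16, 31, 102, 93, 81, 79, 79, 73, 106, 125, 126, 127, 127, 121, 125, 123, 123, 123, 124, 124, 124, 120, 124]
0 [129, 132, 144, 144, 141, 130, 93, 51, 0, 0, 19, 17, 30, 21, 31, 31, 80, 128, 124, 99, 80, 80, 81, 69, 70, 77, 72, 72, 77, 120, 125, 125, 123, 125, 125, 126, 126]
0.02 [129, 129, 143, 143, 141, 129, 84, 45, 10, 10, 13, 10, 24, 19, 31, 31, 78, 127, 125, 121, 121, 115, 115, 87, 82, 78, 69, 72, 72, 70, 71, 98, 120, 124, 127, 126, 126]
0.04 [130, 127, 130, 129, 130, 127, 90, 46, 17, 17, 9, 2, 28, 18, 27, 27, 74, 124, 122, 125, 132, 129, 129, 134, 121, 100, 82, 81, 72, 72, 72, 104, 102, 116, 117, 119, 117]
[-0.08   0.028]
```

The catch's rear face is at x ≈ -33 mm, which matches where the fingers stopped, so the door has not rebounded and is shut after about 88 mm of travel. Next I'll move in front of the shield and tilt the hand to match the panel's 10° normal.

>>> play_rows --series '[{"hand": 1,"travel": [0.116,-0.055,0],"rotation": [0,0,0]},{"hand": 1,"travel": [0.116,-0.055,0],"rotation": [0,0,0]},{"hand": 1,"travel": [0.116,-0.055,0],"rotation": [0,0,0]},{"hand": 1,"travel": [0.116,-0.055,0],"rotation": [0,0,0]},{"hand": 1,"travel": [0.116,-0.055,0],"rotation": [0,0,0]},{"hand": 1,"travel": [0,0,0],"rotation": [0,-0.027,0]},{"hand": 1,"travel": [0,0,0],"rotation": [0,-0.027,0]},{"hand": 1,"travel": [0,0,0],"rotation": [0,0,0]},{"hand": 1,"travel": [0,0,0],"rotation": [0,0,0]}]'

```text
time_s: 9.7
ee_pos: [0.4202, -0.1589, 0.3765]
orientation: [0.398, 2.948, -0.033]
wrist_force: [0.7, -0.0, 0.1]
width: 0.006
grip_force: 0.0
```

```bash
cat >> st.py <<'E'
M=R.as_matrix(); n=np.array([-.175,0,.985]); t=np.array([-.134,-.084,.056])+.041*n
W=O+t[0]*ex+t[1]*ey+[0,0,t[2]]
print("to go, tool shares",((M.T@(W-np.array(s["ee_pos"])))/.3).round(4))
E
python3 st.py
```

```text
t 9.7 bal [-0.1873, -0.0835, 0.3765] rot err share [0.0001 0.0534 0.0001] F bal 0.64 [ 0.7 -0.   0.1] w 0.006 [-0.11  0.02  0.35  2.12 -0.    0.83  1.54]
to go, tool shares [ 0.0042 -0.0019  0.9464]
```

>>> play_rows --series '[{"hand": 1,"travel": [0.004,-0.002,0.125],"rotation": [0,0,0]},{"hand": 1,"travel": [0,0,0.125],"rotation": [0,0,0]},{"hand": 1,"travel": [0,0,0.125],"rotation": [0,0,0]},{"hand": 1,"travel": [0,0,0.125],"rotation": [0,0,0]},{"hand": 1,"travel": [0,0,0.125],"rotation": [0,0,0]},{"hand": 1,"travel": [0,0,0.125],"rotation": [0,0,0]},{"hand": 1,"travel": [0,0,0],"rotation": [0,0,0]},{"hand": 1,"travel": [0,0,0],"rotation": [0,0,0]}]'

```text
time_s: 10.5
ee_pos: [0.4557, -0.1698, 0.1539]
orientation: [0.4, 2.95, -0.033]
wrist_force: [-0.4, -0.8, 0.4]
width: 0.0
grip_force: 0.0
```

```bash
python3 st.py
python3 - <<'E'
from rig import bot
import cv2
a=bot.snapshot("scene")["pixels"][110:260,225:395]; cv2.imwrite("pics/s4.png",cv2.resize(cv2.convertScaleAbs(a,alpha=1.8),None,fx=4,fy=4,interpolation=2))
E
```

```text
t 10.5 bal [-0.1502, -0.0846, 0.1539] rot err share [-0.      0.0528 -0.0002] F bal -0.21 [-0.4 -0.8  0.4] w 0.0 [ 0.1   0.42  0.18  2.34 -0.31  0.24  1.86]
to go, tool shares [0.0021 0.0021 0.1942]
```

View pics/s4.png

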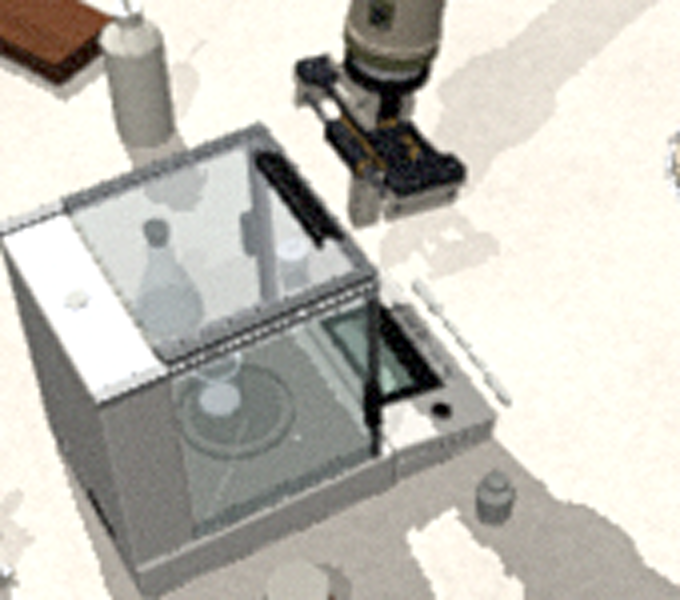

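The door is shut, with the catch at the front of the frame near (295,200). The hand hangs on the right, in front of the shield. Joint 6 is nearing its limit, so I'll take most of the tilt out before the last part of the descent.

>>> play_rows --series '[{"hand": 1,"travel": [0,0,0],"rotation": [0,0.023,0]},{"hand": 1,"travel": [0,0,0],"rotation": [0,0.023,0]},{"hand": 1,"travel": [0,0,0],"rotation": [0,0,0]},{"hand": 1,"travel": [0,0,0],"rotation": [0,0,0]}]'

```text
time_s: 10.95
ee_pos: [0.4564, -0.1694, 0.156]
orientation: [0.416, 3.085, -0.006]
wrist_force: [-0.0, 0.8, 0.9]
width: 0.006
grip_force: 0.0
```

```bash
sed -i 's/^M=.*/M=R.as_matrix(); tip=np.array([-.136,-.084,.078]); W=O+tip[0]*ex+tip[1]*ey+[0,0,tip[2]]-.019*M[:,2]/; /^W=/d' st.py; python3 st.py
```

```text
t 10.95 bal [-0.1496, -0.0841, 0.156] rot err share [0.     0.0092 0.0002] F bal -0.24 [-0.   0.8  0.9] w 0.006 [ 0.04  0.45  0.27  2.25 -0.27  0.45  1.83]
to go, tool shares [-0.0377  0.0002  0.198 ]
```

>>> play_rows --series '[{"hand": 1,"travel": [-0.012,0,0.05],"rotation": [0,0,0]},{"hand": 1,"travel": [-0.012,0,0.05],"rotation": [0,0,0]},{"hand": 1,"travel": [-0.013,0,0.05],"rotation": [0,0,0]},{"hand": 1,"travel": [0,0,0.046],"rotation": [0,0,0]},{"hand": 1,"travel": [0,0,0],"rotation": [0,0,0]},{"hand": 1,"travel": [0,0,0],"rotation": [0,0,0]}]'

```text
time_s: 11.55
ee_pos: [0.4674, -0.1729, 0.0968]
orientation: [0.418, 3.088, -0.005]
wrist_force: [-0.8, -0.8, -0.4]
width: 0.005
grip_force: 0.0
```

```bash
python3 st.py
python3 - <<'E'
from rig import bot
import cv2
a=bot.snapshot("scene")["pixels"][110:260,225:395]; cv2.imwrite("pics/s5.png",cv2.resize(cv2.convertScaleAbs(a,alpha=1.8),None,fx=4,fy=4,interpolation=2))
E
```

```text
t 11.55 bal [-0.1382, -0.0845, 0.0968] rot err share [ 0.      0.0082 -0.0002] F bal -0.57 [-0.8 -0.8 -0.4] w 0.005 [ 0.11  0.56  0.19  2.26 -0.32  0.32  1.87]
to go, tool shares [-0.0056  0.0017 -0.0004]
```

View pics/s5.png

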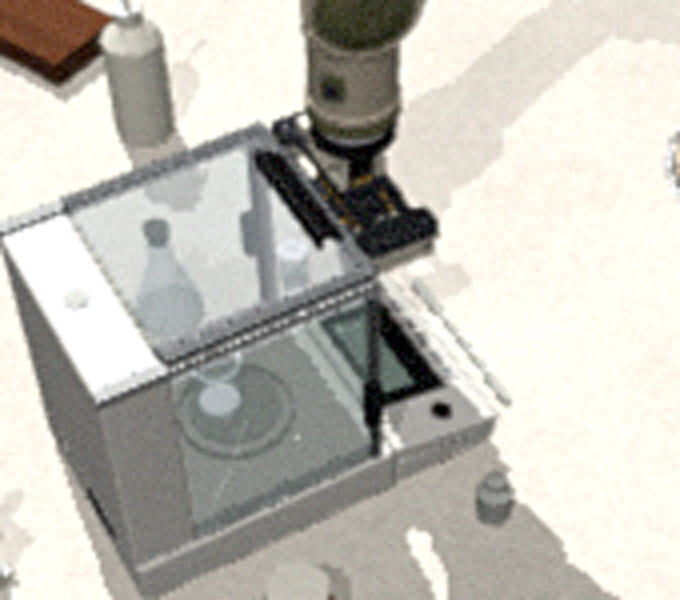

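The fingertips are 22 mm above the right-hand window, touching nothing (force about 0). I'll hold here a little over two seconds.

>>> play_rows --series '[{"hand": 1,"travel": [-0.005,0.001,0],"rotation": [0,0,0]},{"hand": 1,"travel": [0,0,0],"rotation": [0,0,0]},{"hand": 1,"travel": [0,0,0],"rotation": [0,0,0]},{"hand": 1,"travel": [0,0,0],"rotation": [0,0,0]},{"hand": 1,"travel": [0,0,0],"rotation": [0,0,0]},{"hand": 1,"travel": [0,0,0],"rotation": [0,0,0]},{"hand": 1,"travel": [0,0,0],"rotation": [0,0,0]},{"hand": 1,"travel": [0,0,0],"rotation": [0,0,0]},{"hand": 1,"travel": [0,0,0],"rotation": [0,0,0]},{"hand": 1,"travel": [0,0,0],"rotation": [0,0,0]},{"hand": 1,"travel": [0,0,0],"rotation": [0,0,0]},{"hand": 1,"travel": [0,0,0],"rotation": [0,0,0]}]'

```text
time_s: 12.8
ee_pos: [0.4695, -0.173, 0.0962]
orientation: [0.418, 3.088, -0.005]
wrist_force: [0.2, -0.4, 0.5]
width: 0.009
grip_force: 0.0
```

>>> play_rows --series '[{"hand": 1,"travel": [0,0,0],"rotation": [0,0,0]},{"hand": 1,"travel": [0,0,0],"rotation": [0,0,0]},{"hand": 1,"travel": [0,0,0],"rotation": [0,0,0]},{"hand": 1,"travel": [0,0,0],"rotation": [0,0,0]},{"hand": 1,"travel": [0,0,0],"rotation": [0,0,0]},{"hand": 1,"travel": [0,0,0],"rotation": [0,0,0]},{"hand": 1,"travel": [0,0,0],"rotation": [0,0,0]},{"hand": 1,"travel": [0,0,0],"rotation": [0,0,0]},{"hand": 1,"travel": [0,0,0],"rotation": [0,0,0]},{"hand": 1,"travel": [0,0,0],"rotation": [0,0,0]},{"hand": 1,"travel": [0,0,0],"rotation": [0,0,0]},{"hand": 1,"travel": [0,0,0],"rotation": [0,0,0]}]'

```text
time_s: 14.0
ee_pos: [0.4695, -0.173, 0.0962]
orientation: [0.418, 3.088, -0.005]
wrist_force: [-0.5, 0.7, -0.1]
width: 0.006
grip_force: 0.0
```

```bash
python3 st.py
```

```text
t 14.0 bal [-0.1361, -0.084, 0.0962] rot err share [-0.     0.008 -0.   ] F bal -0.71 [-0.5  0.7 -0.1] w 0.006 [ 0.11  0.56  0.19  2.25 -0.32  0.32  1.87]
to go, tool shares [ 0.0013  0.0001 -0.0027]
```

>>> play_rows --series '[{"hand": 1,"travel": [0.01,0,-0.1],"rotation": [0,0,0]},{"hand": 1,"travel": [0.01,0,-0.14],"rotation": [0,0,0]},{"hand": 1,"travel": [0,0,-0.14],"rotation": [0,0,0]},{"hand": 1,"travel": [0,0,-0.14],"rotation": [0,0,0]},{"hand": 1,"travel": [0,0,-0.14],"rotation": [0,0,0]},{"hand": 1,"travel": [0,0,-0.14],"rotation": [0,0,0]},{"hand": 1,"travel": [0,0,-0.14],"rotation": [0,0,0]},{"hand": 1,"travel": [0,-0.13,0],"rotation": [0,0,0]},{"hand": 1,"travel": [0,-0.13,0],"rotation": [0,0,0]},{"hand": 1,"travel": [0,-0.13,0],"rotation": [0,0,0]},{"hand": 1,"travel": [0,0,0],"rotation": [0,0,0]},{"hand": 1,"travel": [0,0,0],"rotation": [0,0,0]}]'

```text
time_s: 15.2
ee_pos: [0.4253, -0.2827, 0.3778]
orientation: [0.421, 3.088, -0.005]
wrist_force: [-1.4, -0.4, -0.0]
width: 0.008
grip_force: 0.0
```

```bash
python3 st.py
python3 - <<'E'
from rig import bot
import cv2
a=bot.snapshot("top")["pixels"][100:270,270:430]; cv2.imwrite("pics/t6.png",cv2.resize(cv2.convertScaleAbs(a,alpha=1.5),None,fx=3.5,fy=3.5,interpolation=2))
E
```

```text
t 15.2 bal [-0.1496, -0.2015, 0.3778] rot err share [ 0.0001  0.0079 -0.0007] F bal -1.26 [-1.4 -0.4 -0. ] w 0.008 [ 0.07  0.19  0.5   1.94 -0.11  1.02  1.92]
to go, tool shares [-0.0195  0.3916  0.9369]
```

View pics/t6.png

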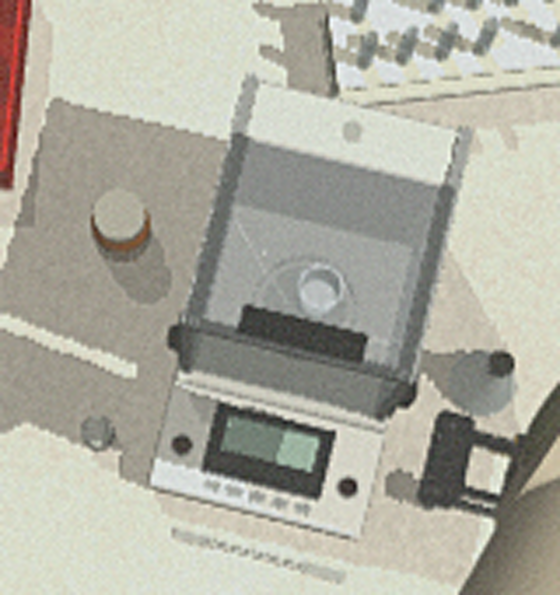

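The door is shut, with its front edge on the frame at about y=340 in the crop. The beaker, weight, jar, flask and spatula are where they were. The hand is well away at (470,460), high up.

```bash
python3 -c "
from rig import bot
print(bot.job_done())"
```

```text
the job is handed in; nothing more can be done
None
```

I pushed the top door fully shut and held the closed fingertips about 2 cm above the right-hand sensor for about 2.5 s without touching it. I then drew the hand well away and handed the job in at about 15 s. The display was not read to confirm the tare, and the weighing bottle was hidden behind the hand in the last picture.

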